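# Draw a spacer block from the slanted rack and tip it onto the rest

### The job

Draw the orange-capped spacer block out of its deep well in the slanted rack and stand it upright on the aluminium deck of the tipping rest with its base against the yellow step, and let go of it. Then tip it over the step so that it ends up lying on its side on the rubber bed, pointing straight across the step. Leave the other two spacers in their wells and the wrench where it lies.

Things in the scene. Friction and masses are not known exactly. Their poses are not given: they have to be found in the camera images.
- spacer: Loose square block 30 x 30 x 120 mm, aluminium, top 30 mm orange, 0.2 to 0.42 kg. Origin: centre of its foot; z runs along its length to the orange end; x, y square to its faces, y along the row of wells at the start. It starts in any one of the three wells, foot on the well floor, z leaning 25 degrees from vertical, 80 mm in the well and 40 mm standing proud.
- spacer_mid (a point): Centre of the orange-capped spacer: 60 mm from its foot along its z.
- spacer_black: Bystander of the same size and shape with a black cap, in another well. Leave it there.
- spacer_green: Bystander of the same size and shape with a green cap, in the third well. Leave it there.
- rack: Fixed slanted rack, about 130 (x) x 250 (y) x 140 mm high. Origin on the table under it; x, y level, z up; its front is -x and faces away from the robot. Three square wells, 31.5 mm wide, 80 mm deep, in a row along y (-75, 0, +75 mm), lean 25 degrees from vertical, tops towards -x: the way out is (-0.423, 0, 0.906) in the rack's frame.
- rack_face (a point): Centre of the rack's face at the middle well's mouth, (4, 0, 108) mm from the rack's origin. The face is square to the wells. Lips 18 mm high (along the well axis) run along its front and back edges, inner sides 35 mm from the wells' centre line, so fingers go in along the well axis, one on either y side of the block.
- rest: Fixed tipping rest, 245 (x) x 160 (y) x 22 mm. Origin on the table under the middle of the step; x, y level, z up. Aluminium deck (robot side), top 8 mm above the table, from x = -95 to 0 mm; there a step with a yellow band rises 14 mm to a bed with black rubber top, 22 mm above the table, x = 0 to 150. A block standing against the step, pushed at its top to +x, pivots over the step and falls onto the bed.
- rest_edge (a point): Middle of the step's upper edge on the rest: 22 mm above the rest's origin.
- wrench: Bystander: loose steel wrench about 150 mm long lying flat on the table between rack and rest, not to be disturbed.
There are look-alikes about, which are no part of the job. What is shaped like the spacer but blue or pink is not meant.

How it is judged (in metres and radians):
On the way, in this order (a step that is already met when the one before it is completed fails the run):
1. the orange-capped spacer is out of its well: its foot more than 115 mm above the table or clear of the rack ((height (world z) of spacer above 0.115 m or horizontal distance between spacer and rack above 0.2 m)), for 0.05 s.
2. the spacer stands upright on the deck, its base within 9 mm of the step and within 65 mm of the middle, released and still (angle between spacer's own z axis and vertical below 0.06 rad and z of spacer in the frame of rest between 0.005 and 0.011 m and x of spacer in the frame of rest between -0.024 and -0.01 m and y of spacer in the frame of rest between -0.065 and 0.065 m and contact force between spacer and the fingers below 0.05 N and linear speed of spacer below 0.02 m/s), for 0.3 s.
At the end, for the whole second after the job is handed in: The orange-capped spacer lies flat (within 6 deg) on its side on the bed, centre 15 +-4 mm above it, at x 15 to 115, y -70 to 70 mm of the rest, its length within 20 deg of square to the step, released, at rest; the other spacers moved under 8 mm, the wrench under 30 mm (angle between spacer's own z axis and vertical between 1.47 and 1.67 rad and z of spacer_mid in the frame of rest between 0.033 and 0.041 m and x of spacer_mid in the frame of rest between 0.015 and 0.115 m and y of spacer_mid in the frame of rest between -0.07 and 0.07 m and angle between the z axis of spacer and the x axis of rest, either way round below 0.35 rad and contact force between spacer and the fingers below 0.05 N and linear speed of spacer below 0.01 m/s and distance of each of spacer_black, spacer_green from where it was at the start of the episode below 0.008 m and distance of wrench from where it was at the start of the episode below 0.03 m); the robot touches nothing.
It fails at once if another spacer is moved more than 15 mm (distance of any of spacer_black, spacer_green from where it was at the start of the episode above 0.015 m).
It fails at once if the wrench is moved more than 30 mm (distance of wrench from where it was at the start of the episode above 0.03 m).
It also fails if it takes over 61 s, if anything falls off the work surface, if the arm or the gripper's body presses on something with over 40 N, if the wrist force passes 120 N, or if a joint passes its speed limit or range.

### The arm

A 6-joint arm with a two-finger parallel gripper is mounted at the origin on the work surface. World frame = base frame: x ahead of the robot, y to its left, z up, the work surface at z = 0. Lengths are in mm, angles in degrees, forces in N, time in s.
With the tool pointing down it reaches from about 300 to 875 mm from the base axis. Payload 6.4 kg.
Tool frame: the origin (TCP) lies at the very end of the fingers, on their centre line; the grasp point (between the pads) lies 19 mm behind it; z points along the fingers, y is the direction in which the jaws open and shut (so a half turn about z gives the same grasp; the last joint's range is limited). The gripper opens to 88 mm and grips with 3 to 60 N. Pads are 18 mm wide; open, the fingers measure 123 mm over their backs; the gripper's body (75 mm by 187 mm) begins 45 mm behind the grasp point.
Start: joints at [53.726, 10.359, 92.074, -0, 77.567, -11.82], TCP at [238.018, 523.439, 238.714] pointing down, gripper open.
Joint ranges: [-171.53, 171.53], [-51.25, 118.39], [17.06, 147.69], [-65.23, 245.23], [0, 150.52], [-178.68, 178.68]. Speed limits (degrees/s): [147.25, 147.25, 172.46, 180, 180, 180].

### API

Orientations are given as [roll, pitch, yaw] about the fixed x, y, z axes, in that order (R = Rz(yaw) Ry(pitch) Rx(roll)).
In Python, from bench import readout, vision, workorder gives the robot as it stands. The module is installed in compiled form; this text tells all that it offers.
- The arm moves only by the shell command python3 -m pendant 'ROWS' [FORCE]. ROWS is JSON, one flat list of numbers, 5 for each row, row after row: the opening in per cent of the stroke, from 0 (shut) to 100 (fully open), then the shift along the tool's x, y, z in mm, then the turn about the tool's z in degrees. In form: [fingers, x, y, z, roll, fingers, x, y, z, roll, ...]. A call has 1 to 20 rows; each row is the pose to reach, as a shift and turn from the pose measured when the call began, along the tool's axes at that moment; what a row does not reach only later rows make up. A row lasts 1/10 s, in which the tool goes at most 50 mm and 8.59 degrees, less where a joint would pass 70% of its speed; a pose out of reach is approached as far as the arm can. A call with a gripper value outside its range is refused whole. The fingers move at their own pace and stop on an object; FORCE is the grip in N (left out, the last holds). Time passes only in rows, so rows that repeat a pose let the fingers close. It gives the time, the measured TCP pose, the force and the opening at its end, in the units of the state.
- readout.state(): the state, without advancing time (a new reading comes with each control period).
- vision.grab_frame(name): name is "scene" or "top" or "wrist"; returns (picture, depth): 420x560x3 uint8, blue, green, red; 420x560 float32, mm along the optical axis (not along the pixel's ray), 0 where there is no reading.
- vision.camera_model(name): a dict with "camera_matrix" (3x3 intrinsics, pixels), "rvec" (rotation vector, rad) and "tvec" (3), from world to camera coordinates, as OpenCV has them; the wrist camera has in their place "hand_eye" (4x4, takes a point from camera to tool coordinates, whose origin is the TCP and whose axes are the flange's). Camera axes: x right, y down, z forward; pixel columns grow to the right and rows downward; lengths in mm; the calibration is good to about 2 mm. A picture is of the moment at which its call begins: read the wrist's pose just before it. camera_model takes no time and is no camera call.
- workorder.job_done(): hands the job in, once; it reports no verdict.
The state is a dict: "clock": time; "qpos": joint angles; "qd": joint speeds; "tau": joint torques, N m; "tool_pos": TCP position; "tcp_rot": TCP orientation; "ft_force": force on the tool from outside, world axes, zero at the start; "torque": the same for the moment, N m; "opening": finger opening in mm.
Only numpy, scipy, OpenCV 4.12 (cv2) and the standard library are available. Lean on these libraries where they do the work, as an engineer would, in place of code of your own. Each camera call takes 0.05 s, during which the arm holds its last target.

## Working session

There is one attempt and no reset: what is moved stays moved. The work goes in short steps, Python scripts to look and compute and a shell command to move; the robot and the scene stay as the last step left them, time stands still between calls to the robot, and variables do not carry over. Pictures are saved under pics/ and viewed, and the job is handed in when it is done.

```bash
mkdir -p pics; ls
python3 - <<'E'
from bench import readout, vision
import cv2
print(readout.state())
for n in ["scene","top","wrist"]:
    im,d=vision.grab_frame(n)
    cv2.imwrite(f"pics/{n}0.png",im)
    import numpy as np; np.save(f"pics/{n}0.npy",d)
    print(n,vision.camera_model(n))
E
```

```text
pics
{'clock': 0.0, 'qpos': array([ 5.37261933e+01,  1.04007231e+01,  9.21314565e+01,  6.38944810e-04,
        7.75680401e+01, -1.18207622e+01]), 'qd': array([-0.05968542, -0.0292483 , -0.01839009, -0.03335505,  0.03306309,
       -0.04603691]), 'tau': array([-3.40304221e-03, -4.33865118e+01, -3.41843534e+01,  6.98618847e-02,
        3.85208242e-02, -8.14635450e-05]), 'tool_pos': array([237.68122545, 522.9857234 , 237.82331682]), 'tcp_rot': array([-1.79902033e+02, -2.11405592e-02,  1.55546799e+02]), 'ft_force': array([ 0.06835273,  0.07616601, -0.41380799]), 'torque': array([0.00708274, 0.01698057, 0.0497615 ]), 'opening': 88.3811142718163}
scene {'camera_matrix': array([[484.2668524 ,   0.        , 278.09176162],
       [  0.        , 484.2668524 , 209.18810025],
       [  0.        ,   0.        ,   1.        ]]), 'rvec': array([ 2.20890355,  1.28173215, -0.42800487]), 'tvec': array([-227.28138704, -300.82693439, 1289.28905351])}
top {'camera_matrix': array([[494.72338952,   0.        , 278.26319648],
       [  0.        , 494.72338952, 219.98644944],
       [  0.        ,   0.        ,   1.        ]]), 'rvec': array([ 2.17497274, -2.11571516,  0.1579642 ]), 'tvec': array([ -13.25818032,  507.49405842, 1102.82613782])}
wrist {'camera_matrix': array([[317.07545302,   0.        , 275.52450559],
       [  0.        , 317.07545302, 206.91820623],
       [  0.        ,   0.        ,   1.        ]]), 'hand_eye': array([[ 1.00937576e-03, -9.66015525e-01, -2.58482082e-01,
         6.73049960e+01],
       [ 9.99999342e-01,  8.34315609e-04,  7.86953076e-04,
         3.94974554e-01],
       [-5.44553252e-04, -2.58482707e-01,  9.66015732e-01,
        -1.46773861e+02],
       [ 0.00000000e+00,  0.00000000e+00,  0.00000000e+00,
         1.00000000e+00]])}
```

View pics/scene0.png

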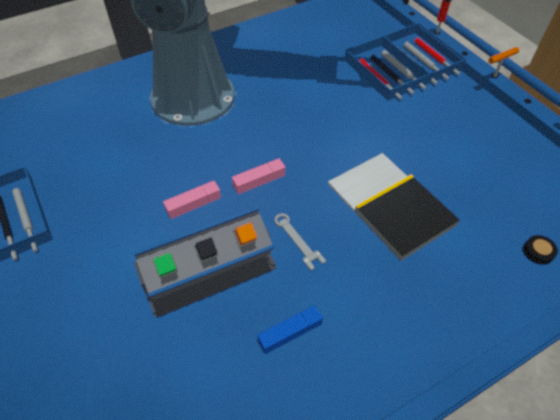

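View pics/top0.png

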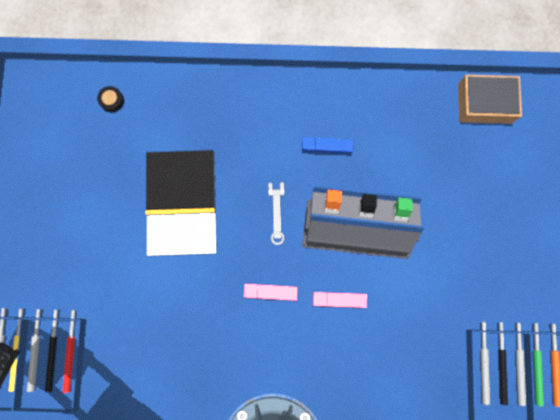

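View pics/wrist0.png

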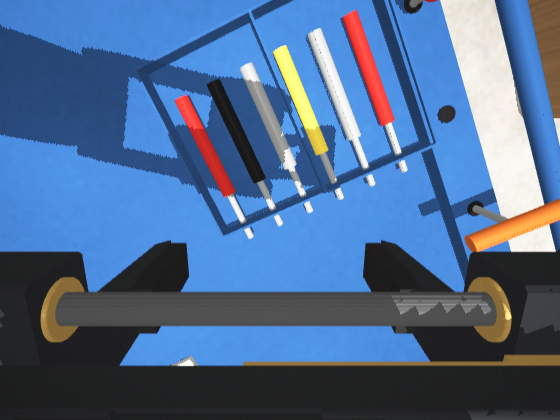

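The orange cap of the racked block is at scene (246,234) / top (334,199). The look-alikes are the green cap at top (404,207), the black cap at (369,203), the blue block at (328,146), the pink blocks at (271,292) and (340,299), and the orange-topped puck at (110,98). I'll check the choice in a close crop and measure.

```bash
cat > h.py <<'E'
import numpy as np, cv2
from bench import vision
def world(n,uv,depth=None,z=None):
    m=vision.camera_model(n);K=m["camera_matrix"];R=cv2.Rodrigues(m["rvec"])[0];t=np.array(m["tvec"]).ravel()
    uv=np.atleast_2d(np.asarray(uv,float))
    r=np.c_[(uv[:,0]-K[0,2])/K[0,0],(uv[:,1]-K[1,2])/K[1,1],np.ones(len(uv))]
    C=-R.T@t; d=r@R
    if depth is not None: return C+d*np.asarray(depth)[:,None]
    return C+d*((z-C[2])/d[:,2])[:,None]
def cloud(n,D):
    v,u=np.mgrid[0:420,0:560]
    P=world(n,np.c_[u.ravel(),v.ravel()],D.ravel()).reshape(420,560,3)
    P[D==0]=np.nan
    return P
E
python3 - <<'E'
import numpy as np,cv2
from h import *
for n in ["top","scene"]:
    im=cv2.imread(f"pics/{n}0.png");D=np.load(f"pics/{n}0.npy");P=cloud(n,D)
    hsv=cv2.cvtColor(im,cv2.COLOR_BGR2HSV)
    def rep(name,mask):
        k,l,s,c=cv2.connectedComponentsWithStats(mask.astype(np.uint8))
        for i in range(1,k):
            if s[i,4]>40:
                q=P[l==i]; print(n,name,c[i].round(1),s[i,4],np.nanmedian(q,0).round(1),np.nanmin(q,0).round(0),np.nanmax(q,0).round(0))
    H,S,V=cv2.split(hsv)
    rep("orange",(H>5)&(H<19)&(S>150)&(V>120)); rep("green",(H>45)&(H<75)&(S>150)&(V>80))
    rep("yellow",(H>20)&(H<35)&(S>150)&(V>100)); rep("white",(S<60)&(V>170))
    rep("black",(V<40))
a=cv2.imread("pics/top0.png")[130:310,130:440];cv2.imwrite("pics/c1.png",cv2.resize(a,None,fx=2.5,fy=2.5,interpolation=cv2.INTER_CUBIC))
a=cv2.imread("pics/scene0.png")[190:320,120:300];cv2.imwrite("pics/c2.png",cv2.resize(a,None,fx=4,fy=4,interpolation=cv2.INTER_CUBIC))
E
```

```text
top orange [333.2 199.2] 240 [ 539.  -113.6  141.9] [ 524. -128.  124.] [560. -99. 154.]
top orange [555.8 377.7] 350 [ 170.5 -630.7   17.5] [ 112. -639.    8.] [ 229. -625.   25.]
top green [403.5 206.7] 129 [ 526.4 -262.   141.4] [ 512. -278.  126.] [ 546. -248.  151.]
top green [536.4 377.4] 94 [ 168.9 -588.4   15.5] [ 118. -592.   10.] [ 225. -585.   23.]
top yellow [185.8 209.5] 114 [528.9 209.3  22.6] [522. 154.  16.] [534. 308.  28.]
top white [295.9  22. ] 24947 [1457.   -81.9 -750.5] [  941. -1156.  -772.] [1595. 1193.   37.]
top white [490.8  75.1] 63 [ 869.2 -494.3   49.2] [ 866. -565.   -7.] [ 897. -438.   54.]
top white [276.4 211.9] 520 [533.1   5.4   6.9] [455. -12.  -4.] [604.  28.  15.]
top white [331.1 211.6] 70 [ 517.7 -112.3  115.3] [ 510. -127.  109.] [524. -99. 123.]
top white [181.  233.8] 2819 [472.9 228.6   8. ] [421. 147.  -5.] [527. 314.  16.]
top white [365.6 215.3] 60 [ 512.1 -186.   115.5] [ 505. -202.  109.] [ 517. -172.  122.]
top white [400.7 219.1] 73 [ 505.7 -261.6  116.2] [ 494. -277.  107.] [ 511. -246.  139.]
top white [270.1 291.6] 581 [343.9  1
[... 1392 characters left out ...]
5.]
scene orange [504.3  54.4] 158 [365.7 715.3 102.9] [269. 671.   3.] [372. 819. 107.]
scene orange [245.8 233.2] 301 [ 549.7 -117.5  142.9] [ 515. -132.  116.] [563. -96. 151.]
scene green [164.5 264.2] 306 [ 537.1 -265.4  142.9] [ 522. -280.  130.] [ 551. -251.  151.]
scene yellow [384.5 191.4] 219 [527.6 229.1  22.2] [518. 153.  19.] [536. 312.  27.]
scene white [367.1 179.2] 2050 [471.  226.1   8.1] [416. 147.  -4.] [522. 318.  14.]
scene black [19.8  5.7] 323 [-873.2 -308.8  -99.8] [-886. -380. -126.] [-862. -204.  -64.]
scene black [384.9  68. ] 94 [176.  499.9  17.6] [120. 493.  11.] [227. 507.  23.]
scene black [537.3 252.2] 346 [805.7 399.3  19.3] [774. 388.   1.] [830. 448.  24.]
```

View pics/c1.png

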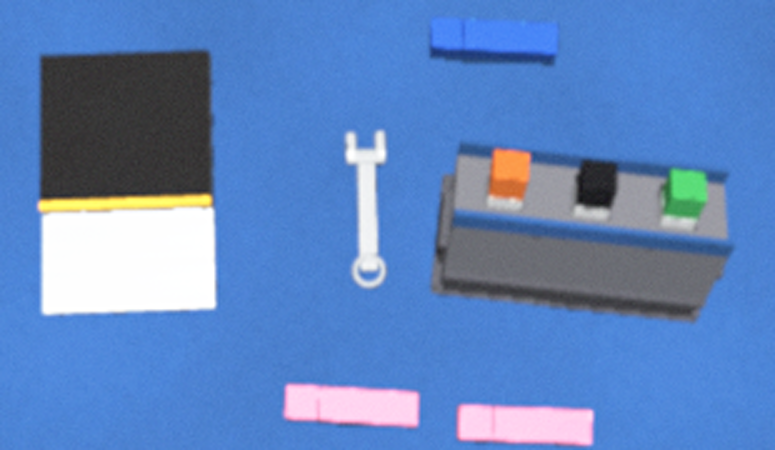

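View pics/c2.png

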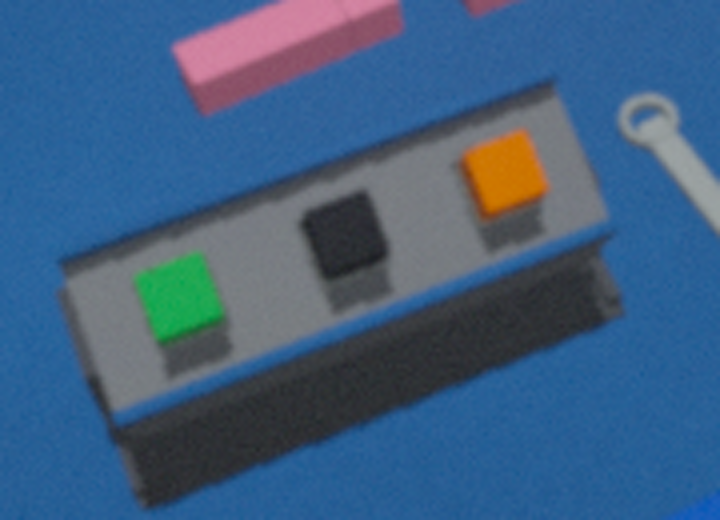

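```bash
cat > ov.py <<'E'
import numpy as np,cv2,sys
from h import *
def proj(n,X):
    m=vision.camera_model(n);return cv2.projectPoints(np.asarray(X,float),np.array(m["rvec"]),np.array(m["tvec"]),m["camera_matrix"],None)[0].reshape(-1,2)
def caps(psi):
    f=np.array([np.cos(psi),np.sin(psi),0]);s=np.array([-np.sin(psi),np.cos(psi),0])
    a=.4226*f+np.array([0,0,.9063]);u=.9063*f-np.array([0,0,.4226])
    return f,s,a,u
E
python3 - <<'E'
from ov import *
from scipy.optimize import least_squares
# silhouettes of orange & green caps incl hidden: fit rack pose so top-face+cap hull matches the colour mask bbox/centroid
obs=[]
for n in["top","scene"]:
    im=cv2.imread(f"pics/{n}0.png");H,S,V=cv2.split(cv2.cvtColor(im,cv2.COLOR_BGR2HSV))
    for name,k,m in[("orange",0,(H>5)&(H<19)&(S>130)&(V>80)),("green",2,(H>45)&(H<75)&(S>130)&(V>60))]:
        c,l,st,ce=cv2.connectedComponentsWithStats(m.astype(np.uint8))
        exp={("top","orange"):(333,199),("top","green"):(403,207),("scene","orange"):(246,233),("scene","green"):(164,264)}[(n,name)]
        i=l[exp[1],exp[0]]; obs.append((n,k,(l==i).astype(np.uint8))); print(n,name,ce[i],st[i])
def hull(n,p,k):
    f,s,a,u=caps(p[2]); T=np.array([p[0],p[1],144.3])-s*75*k
    C=[T+u*i*15+s*j*15-a*w for i in(-1,1) for j in(-1,1) for w in((0,30))]
    return cv2.convexHull(proj(n,C).astype(np.float32)).reshape(-1,2)
def feat(h):
    m=cv2.moments(h.astype(np.float32)); return m['m10']/m['m00'],m['m01']/m['m00']
def res(p,ns=("top","scene")):
    r=[]
    for n,k,m in obs:
        if n in ns:
            M=cv2.moments(m,True); c=feat(hull(n,p,k)); r+=[c[0]-M['m10']/M['m00'],c[1]-M['m01']/M['m00']]
    return r
for ns in [("top","scene"),("top",),("scene",)]:
    s=least_squares(res,[545,-115,-.08],args=(ns,),x_scale=[1,1,.01],diff_step=1e-4); print(ns,s.x[:2],np.degrees(s.x[2]),np.round(s.fun,2))
    if len(ns)==2: best=s.x
for n,k,m in obs[::2]:
    im=cv2.imread(f"pics/{n}0.png");x,y=[int(v) for v in hull(n,best,k).mean(0)]
    c=cv2.resize(im[y-40:y+40,x-50:x+50],None,fx=7,fy=7,interpolation=cv2.INTER_CUBIC)
    q=((hull(n,best,k)-[x-50,y-40]+.5)*7).astype(int);cv2.polylines(c,[q],True,(0,255,255),1);cv2.imwrite(f"pics/ov_{n}.png",c)
# rest: step line and deck outline
for n in["top","scene"]:
    D=np.load(f"pics/{n}0.npy");P=cloud(n,D);im=cv2.imread(f"pics/{n}0.png");H,S,V=cv2.split(cv2.cvtColor(im,cv2.COLOR_BGR2HSV))
    e={"top":(186,209),"scene":(384,191)}[n]
    mk=((H>20)&(H<35)&(S>120)&(V>90)).astype(np.uint8);c,l,st,ce=cv2.connectedComponentsWithStats(mk)
    best_i=min(range(1,c),key=lambda i:np.hypot(*(ce[i]-e))+(st[i,4]<30)*1e3)
    v,u=np.nonzero(l==best_i);W=world(n,np.c_[u,v],z=22)
    r=cv2.fitLine(W[:,:2].astype(np.float32),2,0,.01,.01).ravel();print(n,"yellow dir",np.degrees(np.arctan2(r[1],r[0])),W.mean(0),W.min(0),W.max(0))
    e2={"top":(181,233),"scene":(367,179)}[n]
    mk=((S<90)&(V>110)).astype(np.uint8);c,l,st,ce=cv2.connectedComponentsWithStats(mk);m=l==l[e2[1],e2[0]]
    v,u=np.nonzero(m);W=world(n,np.c_[u,v],z=8);box=cv2.minAreaRect(W[:,:2].astype(np.float32));print("deck",box,cv2.boxPoints(box).round(1).tolist())
E
```

```text
top orange [333.18604651 199.17054264] [326 190  16  19 258]
top green [403.68273092 206.64257028] [396 198  16  18 249]
scene orange [245.6125   233.240625] [235 223  22  22 320]
scene green [164.4601227 264.1809816] [154 253  22  23 326]
('top', 'scene') [ 548.31901301 -115.51113199] -4.6415442800098665 [ 0.11 -0.1  -0.03 -0.01 -0.14 -0.03  0.15 -0.08]
('top',) [ 548.09415438 -115.40979233] -4.562535600595092 [ 0.07  0.01 -0.07 -0.01]
('scene',) [ 548.53626522 -115.58959539] -4.717406572653961 [-0.12  0.07  0.12 -0.05]
top yellow dir -86.26473 [525.51157643 232.62155965  22.        ] [515.59410505 154.10158794  22.        ] [534.04691515 310.79277336  22.        ]
deck ((478.36749267578125, 230.73074340820312), (110.0321044921875, 168.16957092285156), 2.624161958694458) [[419.6000061035156, 312.20001220703125], [427.29998779296875, 144.1999969482422], [537.2000122070312, 149.3000030517578], [529.5, 317.20001220703125]]
scene yellow dir -86.25117 [527.03488205 231.46036172  22.        ] [517.67366923 152.5113667   22.        ] [535.74642291 311.2433323   22.        ]
deck ((472.634521484375, 233.39096069335938), (96.46227264404297, 179.3603057861328), 3.4914700984954834) [[419.0, 320.0], [430.0, 140.89999389648438], [526.2000122070312, 146.8000030517578], [515.2999877929688, 325.79998779296875]]
```

```bash
cat > go.py <<'E'
import numpy as np,sys
from bench import readout
from scipy.spatial.transform import Rotation as Ro
s=readout.state();p=s["tool_pos"];R=Ro.from_euler("xyz",s["tcp_rot"],degrees=True)
t=np.array([float(v) for v in sys.argv[1:4]])
print("shift",R.inv().apply(t-p).round(1),"clock",round(s["clock"],2),"p",p.round(1),"rot",s["tcp_rot"].round(1),"open",round(s["opening"],1),"F",s["ft_force"].round(1),"q",s["qpos"].round(0))
if len(sys.argv)>4:
    d=(float(sys.argv[4])-s["tcp_rot"][2]+180)%360-180;print("roll",-round(d,1))
E
python3 go.py 542.8 -115.1 225 175.4
```

```text
shift [-541.8 -454.7   13.5] clock 0.15 p [237.8 523.1 238.1] rot [-179.9   -0.   155.5] open 88.1 F [-0.2 -0.2 -0.2] q [ 54.  10.  92.   0.  78. -12.]
roll -19.9
```

```bash
python3 -m pendant '[57,-541.8,-454.7,13.5,-19.9,57,-541.8,-454.7,13.5,-19.9,57,-541.8,-454.7,13.5,-19.9,57,-541.8,-454.7,13.5,-19.9,57,-541.8,-454.7,13.5,-19.9,57,-541.8,-454.7,13.5,-19.9,57,-541.8,-454.7,13.5,-19.9,57,-541.8,-454.7,13.5,-19.9,57,-541.8,-454.7,13.5,-19.9,57,-541.8,-454.7,13.5,-19.9,57,-541.8,-454.7,13.5,-19.9,57,-541.8,-454.7,13.5,-19.9,57,-541.8,-454.7,13.5,-19.9,57,-541.8,-454.7,13.5,-19.9,57,-541.8,-454.7,13.5,-19.9,57,-541.8,-454.7,13.5,-19.9,57,-541.8,-454.7,13.5,-19.9,57,-541.8,-454.7,13.5,-19.9]' 40
python3 go.py 542.8 -115.1 225 175.4
python3 - <<'E'
from bench import vision
import cv2
im,d=vision.grab_frame("wrist");cv2.imwrite("pics/w1.png",im)
E
```

```text
clock: 1.95
tool_pos: [542.1, -113.3, 224.8]
tcp_rot: [-180.0, -0.1, 175.5]
ft_force: [-0.3, -0.1, -0.1]
opening: 49.9
shift [-0.8 -1.7 -0.2] clock 1.95 p [ 542.1 -113.3  224.8] rot [-1.800e+02 -1.000e-01  1.755e+02] open 49.9 F [-0.3 -0.1 -0.1] q [ -24.    8.   96.   -0.   76. -110.]
roll 0.1
```

View pics/w1.png

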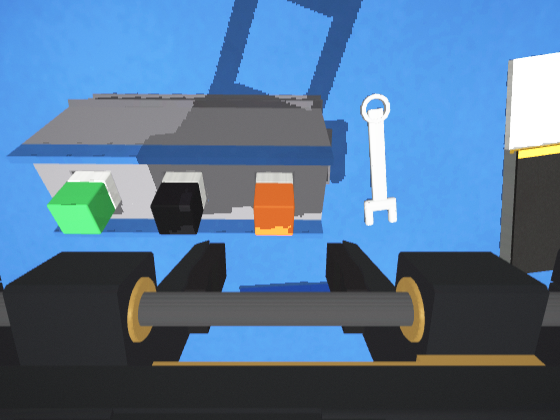

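The wrist view shows the orange cap (254–294, 180–235) midway between the open fingers, with black and green to the left. I'll descend.

```bash
python3 -m pendant '[57,-0.8,-0.8,40,0,57,-0.8,-0.8,75,0,57,-0.8,-0.8,95,0,57,-0.8,-0.8,107,0,57,-0.8,-0.8,111.5,0,57,-0.8,-0.8,111.5,0,57,-0.8,-0.8,111.5,0]'
python3 go.py 542.8 -115.1 113.5 175.4
python3 - <<'E'
from bench import vision
import cv2,numpy as np
im,d=vision.grab_frame("wrist");cv2.imwrite("pics/w2.png",im)
im,d=vision.grab_frame("scene");cv2.imwrite("pics/s2.png",cv2.resize(im[130:330,110:350],None,fx=3,fy=3))
E
```

```text
clock: 2.7
tool_pos: [543.8, -114.4, 114.9]
tcp_rot: [-179.9, 0.1, 175.6]
ft_force: [0.3, -0.4, 0.6]
opening: 50.5
shift [ 0.9 -0.8  1.4] clock 2.7 p [ 543.8 -114.4  114.9] rot [-1.799e+02  1.000e-01  1.756e+02] open 50.5 F [ 0.3 -0.4  0.6] q [ -24.   16.  101.   -0.   63. -110.]
roll 0.2
```

View pics/w2.png

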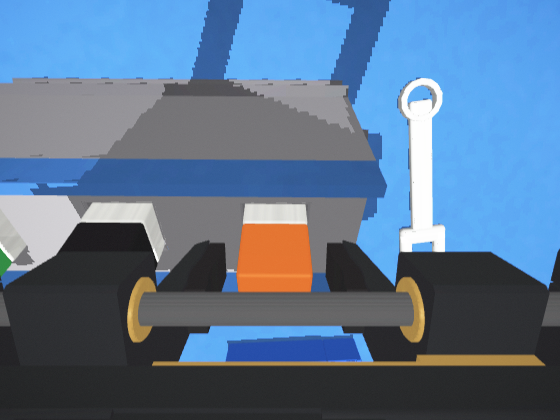

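View pics/s2.png

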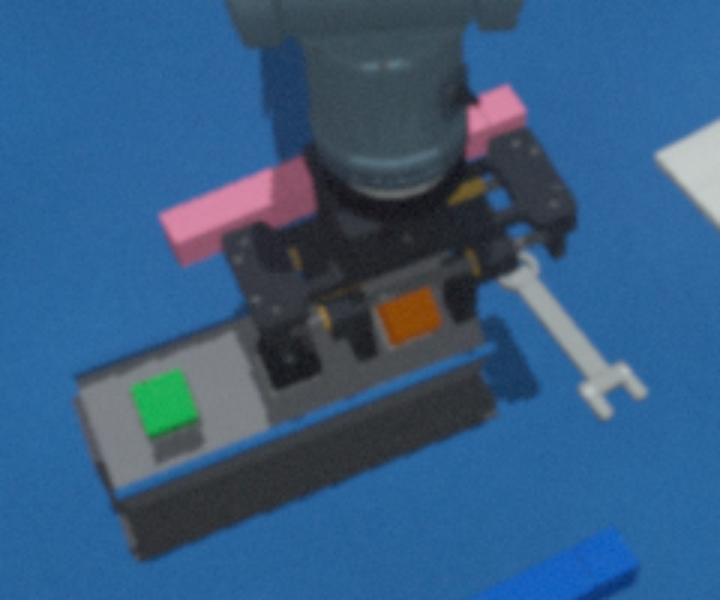

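The orange block is centred between the fingers at (274,250). Closing.

```bash
python3 -m pendant '[25,0,0,0,0,25,0,0,0,0,25,0,0,0,0,25,0,0,0,0,25,0,0,0,0,25,0,0,0,0]' 40
python3 go.py 543.8 -114.4 114.9 175.4
```

```text
clock: 3.4
tool_pos: [544.1, -114.7, 115.4]
tcp_rot: [-179.9, 0.1, 175.6]
ft_force: [-0.2, 0.1, 4.7]
opening: 29.6
shift [0.3 0.3 0.5] clock 3.4 p [ 544.1 -114.7  115.4] rot [-1.799e+02  1.000e-01  1.756e+02] open 29.6 F [-0.2  0.1  4.7] q [ -24.   16.  101.   -0.   63. -110.]
roll 0.2
```

```bash
python3 -m pendant '[25,-2.1,0,-4.5,0,25,-4.2,0,-9.1,0,25,-6.3,0,-13.6,0,25,-8.5,0,-18.1,0,25,-10.6,0,-22.7,0,25,-12.7,0,-27.2,0,25,-14.8,0,-31.7,0,25,-16.9,0,-36.3,0,25,-16.9,0,-36.3,0]'
python3 go.py 561.0 -115.8 151.7 175.4
```

```text
clock: 4.3
tool_pos: [561.5, -116.2, 152.6]
tcp_rot: [-179.9, 0.2, 175.6]
ft_force: [0.2, -0.0, -2.8]
opening: 29.5
shift [0.5 0.3 0.9] clock 4.3 p [ 561.5 -116.2  152.6] rot [-179.9    0.2  175.6] open 29.5 F [ 0.2 -0.  -2.8] q [ -24.   15.   97.   -0.   68. -109.]
roll 0.2
```

```bash
python3 -m pendant '[25,-3.2,0,-6.8,0,25,-6.3,0,-13.6,0,25,-9.5,0,-20.4,0,25,-12.7,0,-27.2,0,25,-15.8,0,-34,0,25,-19,0,-40.8,0,25,-22.2,0,-47.6,0,25,-25.4,0,-54.4,0,25,-28.5,0,-61.2,0,25,-31.7,0,-68,0,25,-34.9,0,-74.8,0,25,-38,0,-81.6,0,25,-42.3,0,-90.6,0,25,-42.3,0,-100,0,25,-42.3,0,-110,0,25,-42.3,0,-110,0,25,-42.3,0,-110,0]'
python3 go.py 561.0 -115.8 151.7 175.4
python3 - <<'E'
from bench import vision
import cv2,numpy as np
im,d=vision.grab_frame("wrist");cv2.imwrite("pics/w3.png",im)
im,d=vision.grab_frame("scene");cv2.imwrite("pics/s3.png",cv2.resize(im[100:350,110:350],None,fx=2.4,fy=2.4))
E
```

```text
clock: 6.0
tool_pos: [603.3, -119.2, 263.1]
tcp_rot: [-179.9, 0.2, 175.6]
ft_force: [0.3, 0.5, -4.3]
opening: 29.5
shift [ 42.9   0.4 111.2] clock 6.0 p [ 603.3 -119.2  263.1] rot [-179.9    0.2  175.6] open 29.5 F [ 0.3  0.5 -4.3] q [ -22.   14.   85.   -0.   81. -108.]
roll 0.2
```

View pics/w3.png

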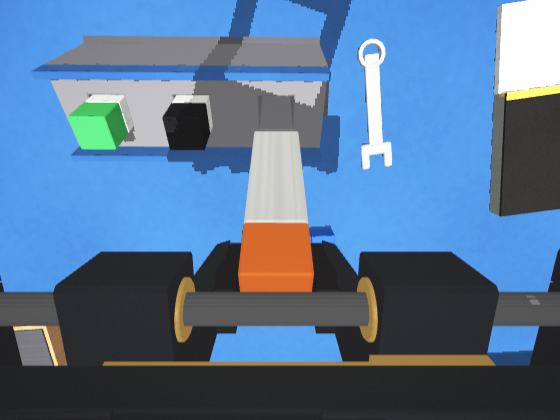

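View pics/s3.png

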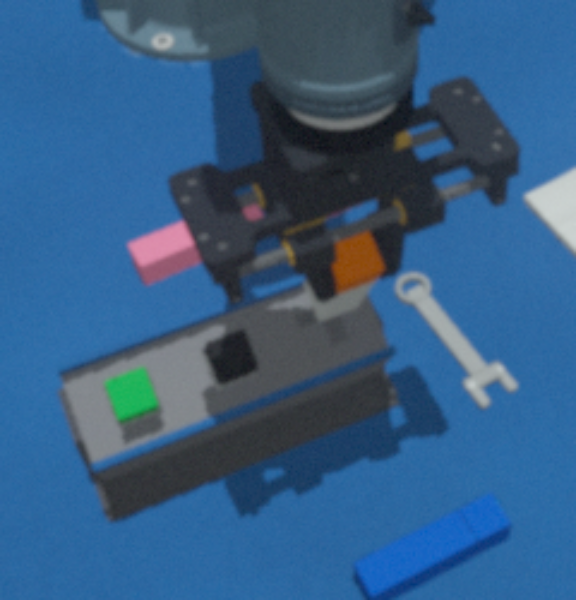

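Run:
```python
from ov import *
th=np.radians(3.74);ex=np.array([np.cos(th),np.sin(th)]);ey=np.array([-ex[1],ex[0]])
for n in["top","scene"]:
    im=cv2.imread(f"pics/{n}0.png").astype(np.float32)
    for z,name,rng in[(22,"yellow/bed",range(-14,30,2)),(8,"deckedge",range(-106,-84,2)),(22,"bedend",range(140,162,2))]:
        pr=[]
        for X in rng:
            Y=np.arange(-60,61,4.)
            W=np.c_[np.array([521,232])+X*ex+Y[:,None]*ey,np.full(len(Y),z)]
            q=proj(n,W).astype(np.float32);v=cv2.remap(im,q[:,0][None],q[:,1][None],cv2.INTER_LINEAR)[0].mean(0);pr.append((X,*v.astype(int)))
        print(n,name,[(int(a),int(b),int(c),int(d)) for a,b,c,d in pr])
    for z,X0,nm in[(22,70,"bed"),(8,-50,"deck")]:
        for side in(-1,1):
            pr=[]
            for Yv in range(68,92,2):
                X=np.arange(X0-30,X0+31,4.);W=np.c_[np.array([521,232])+X[:,None]*ex+side*Yv*ey,np.full(len(X),z)]
                q=proj(n,W).astype(np.float32);v=cv2.remap(im,q[:,0][None],q[:,1][None],cv2.INTER_LINEAR)[0].mean(0);pr.append((Yv*side,int(v[0]),int(v[2])))
            print(n,nm,pr)
```

```text
top yellow/bed [(-14, 254, 254, 253), (-12, 254, 254, 253), (-10, 254, 254, 254), (-8, 254, 254, 254), (-6, 253, 252, 251), (-4, 238, 239, 240), (-2, 175, 212, 228), (0, 117, 222, 245), (2, 103, 243, 254), (4, 109, 251, 254), (6, 105, 246, 255), (8, 87, 212, 239), (10, 67, 136, 167), (12, 56, 75, 86), (14, 54, 53, 54), (16, 55, 53, 53), (18, 54, 54, 54), (20, 54, 53, 55), (22, 54, 54, 55), (24, 54, 54, 55), (26, 54, 53, 55), (28, 54, 53, 54)]
top deckedge [(-106, 217, 134, 78), (-104, 217, 134, 78), (-102, 216, 133, 76), (-100, 213, 133, 80), (-98, 212, 152, 117), (-96, 230, 206, 192), (-94, 248, 247, 245), (-92, 254, 254, 254), (-90, 254, 254, 254), (-88, 254, 254, 254), (-86, 254, 254, 254)]
top bedend [(140, 54, 53, 54), (142, 53, 53, 55), (144, 53, 53, 54), (146, 64, 57, 55), (148, 99, 73, 59), (150, 151, 99, 66), (152, 190, 119, 72), (154, 208, 129, 76), (156, 211, 131, 76), (158, 211, 130, 76), (160, 211, 130, 76)]
top bed [(-68, 54, 55), (-70, 53, 54), (-72, 52, 53), (-74, 53, 54), (-76, 53, 54), (-78, 59, 58), (-80, 82, 65), (-82, 125, 72), (-84, 172, 73), (-86, 201, 75), (-8
[... 1634 characters left out ...]
-78, 44, 39), (-80, 49, 43), (-82, 60, 54), (-84, 71, 64), (-86, 76, 69), (-88, 79, 70), (-90, 86, 67)]
scene bed [(68, 45, 39), (70, 45, 39), (72, 45, 39), (74, 47, 39), (76, 57, 40), (78, 80, 40), (80, 109, 40), (82, 132, 40), (84, 144, 40), (86, 148, 40), (88, 149, 40), (90, 148, 40)]
scene deck [(-68, 193, 188), (-70, 193, 188), (-72, 193, 188), (-74, 193, 188), (-76, 190, 185), (-78, 182, 176), (-80, 163, 156), (-82, 142, 127), (-84, 134, 96), (-86, 142, 71), (-88, 149, 54), (-90, 152, 47)]
scene deck [(68, 188, 183), (70, 188, 183), (72, 188, 183), (74, 188, 182), (76, 187, 179), (78, 182, 167), (80, 174, 142), (82, 165, 106), (84, 158, 72), (86, 155, 52), (88, 155, 47), (90, 155, 46)]
```

```bash
python3 go.py 435.7 226 263 3.74
```

```text
shift [193.4 331.   -1.9] clock 6.1 p [ 602.9 -119.   262.2] rot [-1.799e+02  1.000e-01  1.756e+02] open 30.0 F [-0.8 -0.7 -3.7] q [ -22.   14.   85.   -0.   81. -108.]
roll 171.8
```

```bash
python3 -m pendant '[25,10,16,-2,8,25,20,33,-2,16,25,30,50,-2,24,25,40,66,-2,32,25,50,83,-2,40,25,60,100,-2,48,25,70,116,-2,56,25,80,133,-2,64,25,90,150,-2,72,25,100,170,-2,80,25,110,190,-2,88,25,120,205,-2,96,25,130,220,-2,104,25,140,238,-2,112,25,150,255,-2,120,25,160,272,-2,128,25,170,290,-2,136,25,180,308,-2,144,25,188,322,-2,152,25,193,331,-2,160]'
python3 go.py 435.7 226 240 3.74
```

```text
clock: 8.1
tool_pos: [435.0, 226.8, 262.5]
tcp_rot: [179.9, -0.0, 15.3]
ft_force: [-0.1, 0.1, -4.0]
opening: 29.7
shift [ 0.5  0.9 22.6] clock 8.1 p [435.  226.8 262.5] rot [179.9  -0.   15.3] open 29.7 F [-0.1  0.1 -4. ] q [ 14.  -2. 102.  -0.  80.  88.]
roll 11.6
```

```bash
python3 -m pendant '[25,0.5,0.9,20,6,25,0.5,0.9,45,11.6,25,0.5,0.9,70,11.6,25,0.5,0.9,95,11.6,25,0.5,0.9,115,11.6,25,0.5,0.9,123,11.6,25,0.5,0.9,123,11.6,25,0.5,0.9,123,11.6]'
python3 go.py 435.7 226 140 3.74
python3 - <<'E'
from bench import vision
import cv2,numpy as np
im,d=vision.grab_frame("wrist");cv2.imwrite("pics/w4.png",im)
im,d=vision.grab_frame("scene");cv2.imwrite("pics/s4.png",cv2.resize(im[60:290,260:500],None,fx=2.5,fy=2.5))
im,d=vision.grab_frame("top");cv2.imwrite("pics/t4.png",cv2.resize(im[130:310,100:340],None,fx=2.5,fy=2.5))
E
```

```text
clock: 8.9
tool_pos: [436.3, 225.9, 140.3]
tcp_rot: [179.9, -0.1, 3.7]
ft_force: [0.3, 0.3, -2.7]
opening: 29.9
shift [-0.6 -0.2  0.3] clock 8.9 p [436.3 225.9 140.3] rot [ 1.799e+02 -1.000e-01  3.700e+00] open 29.9 F [ 0.3  0.3 -2.7] q [ 14.   6. 109.  -0.  65. 100.]
roll -0.1
```

View pics/w4.png

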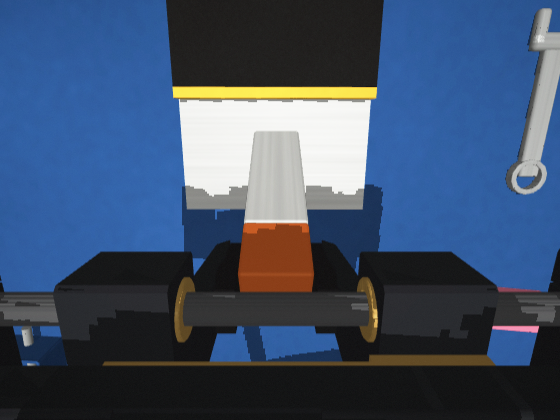

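View pics/s4.png

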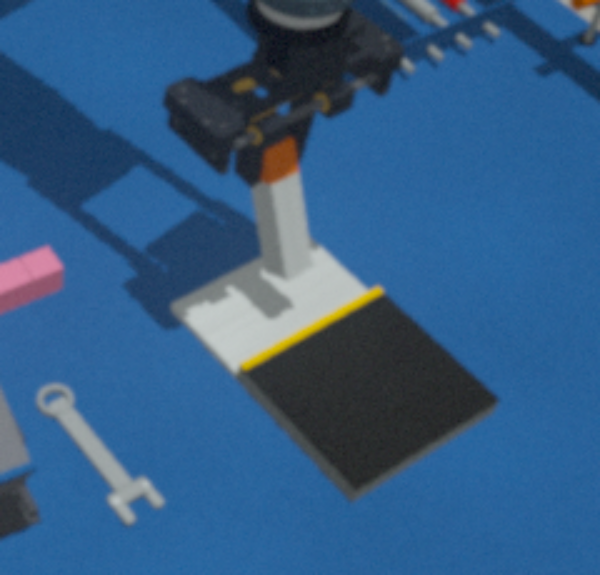

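View pics/t4.png

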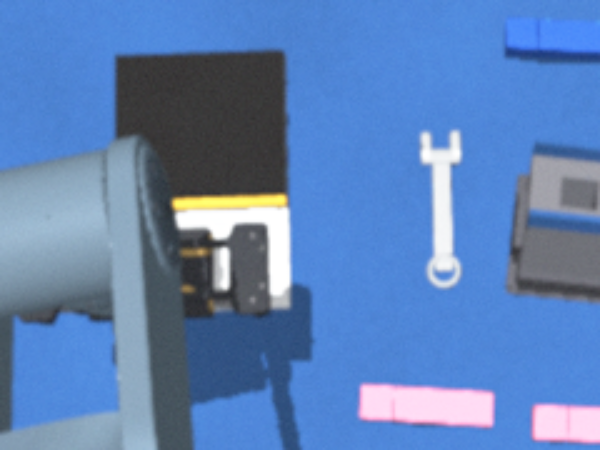

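The wrist view shows the block still held with its lean, foot towards the step and laterally centred (foot at (276,131), yellow band at row 92). I'll go lower and ease the grip so it swings towards plumb.

```bash
python3 -m pendant '[25,0,0,10,0,25,0,0,20,0,25,0,0,28,0,25,0,0,28,0]' 
python3 -m pendant '[25,0,0,0,0,25,0,0,0,0,25,0,0,0,0]' 20
python3 - <<'E'
from bench import vision
import cv2
im,d=vision.grab_frame("wrist");cv2.imwrite("pics/w5.png",im)
E
python3 -m pendant '[25,0,0,0,0,25,0,0,0,0,25,0,0,0,0]' 12
python3 - <<'E'
from bench import vision
import cv2
im,d=vision.grab_frame("wrist");a=cv2.imread("pics/w5.png");cv2.imwrite("pics/w6.png",cv2.hconcat([a[60:350,160:400],im[60:350,160:400]]))
E
```

```text
clock: 9.45
tool_pos: [435.4, 225.5, 110.9]
tcp_rot: [179.9, 0.0, 3.7]
ft_force: [-0.1, -0.2, -4.1]
opening: 29.5
clock: 9.75
tool_pos: [435.6, 225.6, 111.1]
tcp_rot: [179.9, 0.0, 3.7]
ft_force: [0.6, -0.9, -4.3]
opening: 30.2
clock: 10.1
tool_pos: [435.7, 225.7, 111.4]
tcp_rot: [179.9, -0.0, 3.7]
ft_force: [0.6, -0.5, -3.0]
opening: 30.1
```

View pics/w6.png

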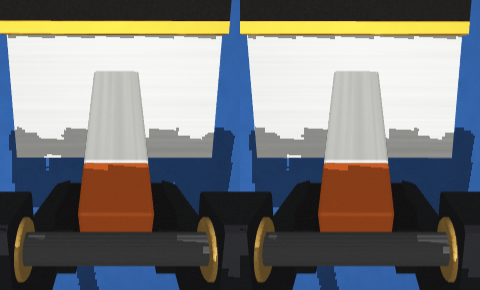

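```bash
python3 -m pendant '[25,0,0,0,0,25,0,0,0,0,25,0,0,0,0]' 8
python3 - <<'E'
from bench import vision
import cv2
im,d=vision.grab_frame("wrist");cv2.imwrite("pics/w7.png",im)
E
python3 -m pendant '[25,0,0,0,0,25,0,0,0,0]' 6
python3 - <<'E'
from bench import vision
import cv2
im,d=vision.grab_frame("wrist");a=cv2.imread("pics/w7.png");cv2.imwrite("pics/w8.png",cv2.hconcat([a[60:350,160:400],im[60:350,160:400]]))
E
```

```text
clock: 10.45
tool_pos: [435.6, 225.7, 111.3]
tcp_rot: [179.9, -0.0, 3.7]
ft_force: [0.2, 0.9, -3.6]
opening: 30.0
clock: 10.7
tool_pos: [435.7, 225.6, 111.3]
tcp_rot: [179.9, -0.0, 3.7]
ft_force: [-0.2, -0.4, -4.2]
opening: 29.8
```

View pics/w8.png

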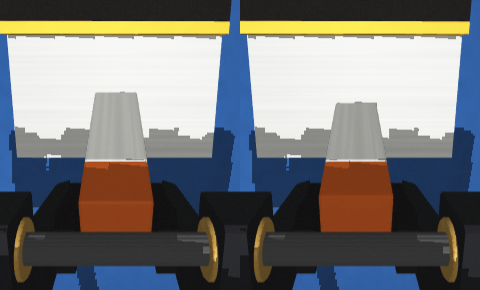

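It swings in the grip (foot edge rows 131 → 153 → 163) without slipping down. Continuing.

```bash
python3 -m pendant '[25,0,0,0,0,25,0,0,0,0,25,0,0,0,0]' 5
python3 - <<'E'
from bench import vision
import cv2
im,d=vision.grab_frame("wrist");cv2.imwrite("pics/w9.png",im)
E
python3 -m pendant '[25,0,0,0,0,25,0,0,0,0,25,0,0,0,0]' 4
python3 - <<'E'
from bench import vision
import cv2
im,d=vision.grab_frame("wrist");a=cv2.imread("pics/w9.png");cv2.imwrite("pics/w10.png",cv2.hconcat([a[60:350,160:400],im[60:350,160:400]]))
im,d=vision.grab_frame("scene");cv2.imwrite("pics/s10.png",cv2.resize(im[60:290,260:500],None,fx=2.5,fy=2.5))
E
```

```text
clock: 11.05
tool_pos: [435.6, 225.7, 111.3]
tcp_rot: [179.9, -0.0, 3.7]
ft_force: [-0.1, -0.3, -3.2]
opening: 29.9
clock: 11.4
tool_pos: [435.6, 225.7, 111.3]
tcp_rot: [179.9, -0.0, 3.7]
ft_force: [0.3, -0.5, -3.8]
opening: 29.8
```

View pics/w10.png

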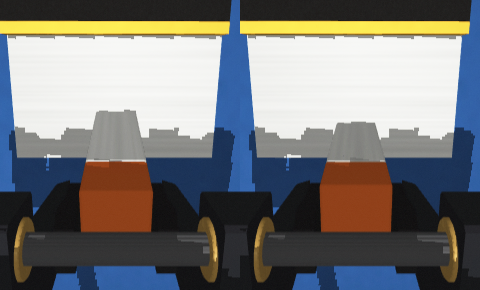

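View pics/s10.png

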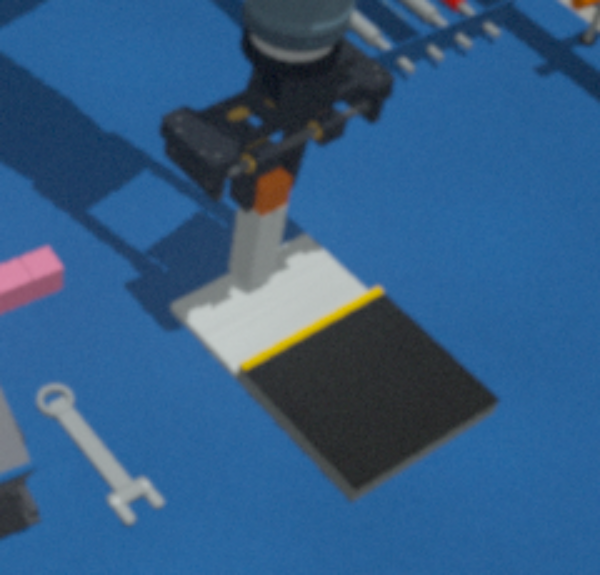

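```bash
cat > tilt.py <<'E'
import numpy as np,sys
from bench import vision
from scipy.optimize import least_squares
m=vision.camera_model("wrist");K=m["camera_matrix"];T=np.linalg.inv(np.array(m["hand_eye"]))
def row(x,z):
    c=T@np.array([x,0,z,1]);return K[1,1]*c[1]/c[2]+K[1,2]
foot,bnd,top=map(float,sys.argv[1:4])
def f(p):
    x,z,t=p;d=np.array([np.sin(t),np.cos(t)]) # towards foot: +x tilt, +z down
    return [row(x,z)-top,row(x+30*d[0],z+30*d[1])-bnd,row(x+120*d[0],z+120*d[1])-foot]+[.05*(x-15*np.cos(t))*0]
# constrain: grasp point at tool (0,-19) lies on block centre line
def g(p):
    L,t=p; d=np.array([np.sin(t),np.cos(t)]);n=np.array([np.cos(t),-np.sin(t)])
    P=lambda s:np.array([0,-19])+d*s+n*15
    return [row(*P(-L))-top,row(*P(30-L))-bnd,row(*P(120-L))-foot]
s=least_squares(g,[13,.3]);print("grasp below top",s.x[0].round(1),"tilt",np.degrees(s.x[1]).round(1),s.fun.round(1))
E
python3 tilt.py 183 221 243; python3 tilt.py 131 222 272
```

```text
grasp below top -1.1 tilt 1.7 [ 0.3 -0.5  0.2]
grasp below top 10.4 tilt 24.7 [ 0.8 -1.3  0.4]
```

```bash
python3 - <<'E'
import cv2
im=cv2.imread("pics/w10.png");cv2.imwrite("pics/w11.png",cv2.resize(im[80:260,290:440],None,fx=4,fy=4,interpolation=cv2.INTER_CUBIC)[:, :600][:590] if False else cv2.resize(im[100:245,290:430],None,fx=4,fy=4,interpolation=cv2.INTER_CUBIC))
E
cat >> tilt.py <<'E'
s=least_squares(f,[15,-30,.1]);print("free: front-top x,z",s.x[:2].round(1),"tilt",np.degrees(s.x[2]).round(1))
E
python3 tilt.py 183 221 243; python3 tilt.py 131 222 272;python3 tilt.py 153 221 261;python3 tilt.py 163 221 255
```

```text
grasp below top -1.1 tilt 1.7 [ 0.3 -0.5  0.2]
free: front-top x,z [ 8.7 -2.1] tilt 3.3
grasp below top 10.4 tilt 24.7 [ 0.8 -1.3  0.4]
free: front-top x,z [  3.7 -22.9] tilt 27.7
grasp below top 8.2 tilt 15.2 [ 0.3 -0.6  0.2]
free: front-top x,z [  9.2 -23.7] tilt 16.5
grasp below top 6.2 tilt 10.7 [ 0.4 -0.7  0.2]
free: front-top x,z [  8.9 -16.9] tilt 12.4
```

View pics/w11.png

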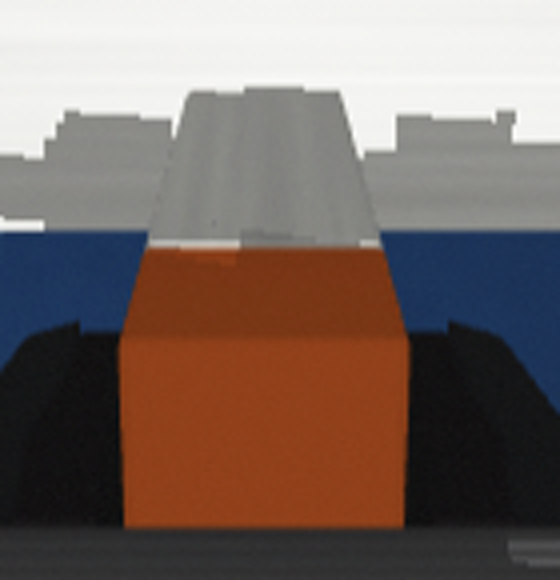

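The block now hangs nearly plumb, having slipped a few mm down through the pads. I'll firm the grip and move towards the step.

```bash
python3 -m pendant '[25,0,0,0,0,25,0,0,0,0]' 15
python3 -m pendant '[25,6,0,0,0,25,14,0,0,0,25,22,0,0,0,25,30,0,0,0,25,38,0,0,0,25,46,0,0,0,25,54,0,0,0,25,60,0,0,0,25,60,0,0,0,25,60,0,0,0]'
python3 go.py 505.5 230.5 111.3 3.74
python3 - <<'E'
from bench import vision
import cv2,numpy as np
im,d=vision.grab_frame("wrist");cv2.imwrite("pics/w12.png",cv2.resize(im[130:310,160:400],None,fx=3,fy=3))
im,d=vision.grab_frame("scene");cv2.imwrite("pics/s12f.png",im);np.save("pics/s12.npy",d);cv2.imwrite("pics/s12.png",cv2.resize(im[90:250,310:470],None,fx=3.7,fy=3.7,interpolation=cv2.INTER_CUBIC))
E
```

```text
clock: 11.7
tool_pos: [435.7, 225.6, 111.3]
tcp_rot: [179.9, -0.0, 3.7]
ft_force: [0.4, -0.1, -4.5]
opening: 30.1
clock: 12.7
tool_pos: [495.4, 229.5, 111.1]
tcp_rot: [179.9, 0.0, 3.7]
ft_force: [-0.1, -0.8, -3.8]
opening: 30.2
shift [10.2 -0.4 -0.2] clock 12.7 p [495.4 229.5 111.1] rot [179.9   0.    3.7] open 30.2 F [-0.1 -0.8 -3.8] q [ 12.  15. 102.  -0.  63.  99.]
roll -0.1
```

View pics/w12.png

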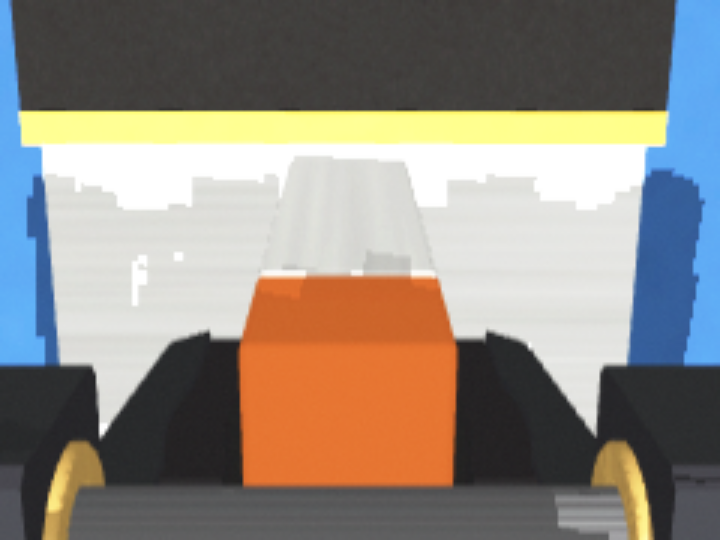

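View pics/s12.png

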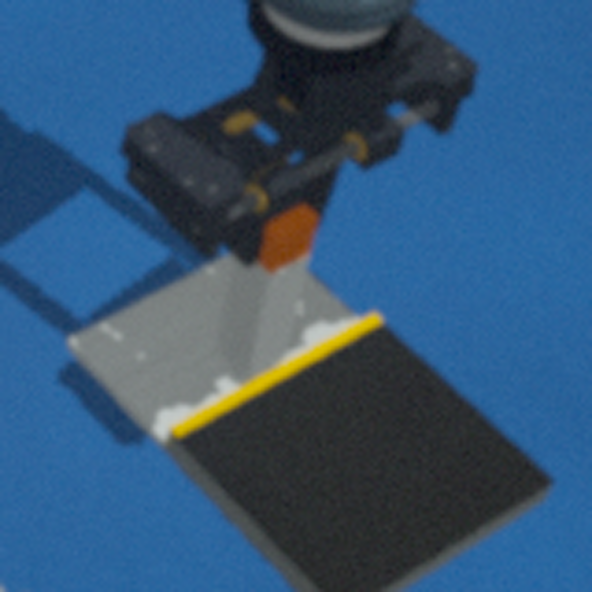

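```bash
python3 -m pendant '[25,3,0,0,0,25,6,0,0,0,25,8,0,0,0,25,8,0,0,0,25,8,0,0,0]'
python3 -m pendant '[25,1.5,0,0,0,25,1.5,0,0,0,25,1.5,0,0,0]'
python3 -m pendant '[25,1.5,0,0,0,25,1.5,0,0,0,25,1.5,0,0,0]'
```

```text
clock: 13.3
tool_pos: [503.0, 230.0, 111.1]
tcp_rot: [179.9, 0.0, 3.7]
ft_force: [-0.8, 1.0, -3.1]
opening: 30.0
clock: 13.6
tool_pos: [504.4, 230.1, 111.0]
tcp_rot: [179.9, 0.0, 3.7]
ft_force: [-2.2, 0.1, -3.6]
opening: 29.8
clock: 13.9
tool_pos: [506.0, 230.2, 111.0]
tcp_rot: [179.9, 0.0, 3.7]
ft_force: [-1.5, 0.4, -3.5]
opening: 30.0
```

```bash
python3 -m pendant '[25,-0.7,0,1,0,25,-0.7,0,2,0,25,-0.7,0,2,0]'
python3 -m pendant '[25,0,0,1,0,25,0,0,2,0,25,0,0,2,0]'
python3 -m pendant '[25,0,0,1,0,25,0,0,2,0,25,0,0,2,0]'
```

```text
clock: 14.2
tool_pos: [505.5, 230.1, 108.9]
tcp_rot: [179.9, 0.0, 3.7]
ft_force: [0.2, 0.6, -3.8]
opening: 30.1
clock: 14.5
tool_pos: [505.5, 230.1, 106.7]
tcp_rot: [179.9, 0.0, 3.7]
ft_force: [0.9, -1.0, -3.6]
opening: 30.0
clock: 14.8
tool_pos: [505.4, 230.1, 104.5]
tcp_rot: [179.8, 0.0, 3.7]
ft_force: [-1.0, 0.9, -3.3]
opening: 30.2
```

```bash
python3 -m pendant '[25,0,0,1,0,25,0,0,2,0,25,0,0,2,0]'
python3 -m pendant '[25,0,0,1,0,25,0,0,2,0,25,0,0,2,0]'
python3 - <<'E'
from bench import vision
import cv2,numpy as np
im,d=vision.grab_frame("wrist");cv2.imwrite("pics/w13.png",cv2.resize(im[130:310,160:400],None,fx=3,fy=3))
E
```

```text
clock: 15.1
tool_pos: [505.6, 230.1, 102.9]
tcp_rot: [179.9, 0.0, 3.7]
ft_force: [-2.3, 0.2, -0.5]
opening: 29.7
clock: 15.4
tool_pos: [506.8, 230.3, 102.8]
tcp_rot: [179.9, -0.1, 3.7]
ft_force: [-3.9, -1.3, 9.7]
opening: 29.7
```

View pics/w13.png

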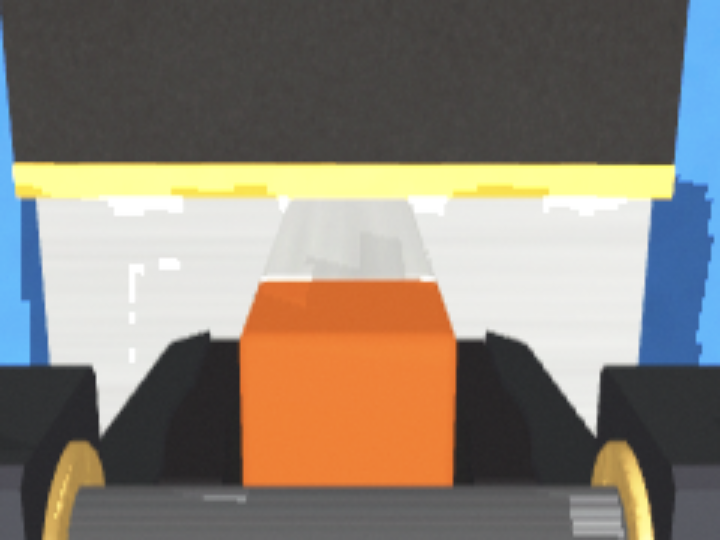

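```bash
python3 -m pendant '[25,-0.5,0,-0.8,0,25,-0.5,0,-0.8,0,25,-0.5,0,-0.8,0]' 4
python3 -m pendant '[25,0,0,0,0,25,0,0,0,0]' 3
python3 - <<'E'
from bench import vision
import cv2,numpy as np
im,d=vision.grab_frame("wrist");cv2.imwrite("pics/w14.png",cv2.resize(im[130:310,160:400],None,fx=3,fy=3))
im,d=vision.grab_frame("scene");cv2.imwrite("pics/s14f.png",im);cv2.imwrite("pics/s14.png",cv2.resize(im[90:250,310:470],None,fx=3.7,fy=3.7,interpolation=cv2.INTER_CUBIC))
E
```

```text
clock: 15.75
tool_pos: [506.0, 230.2, 103.2]
tcp_rot: [179.9, -0.1, 3.7]
ft_force: [0.2, 0.3, -4.1]
opening: 30.0
clock: 15.95
tool_pos: [505.9, 230.2, 103.0]
tcp_rot: [179.9, -0.1, 3.7]
ft_force: [-1.0, -0.3, -1.7]
opening: 30.0
```

View pics/w14.png

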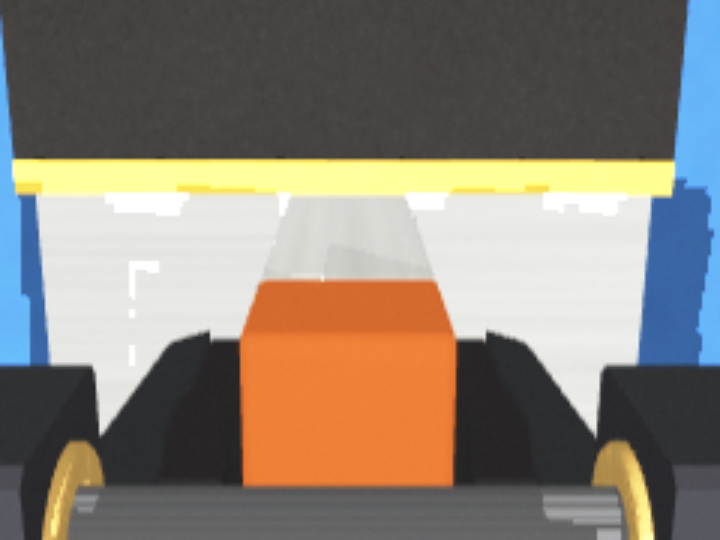

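View pics/s14.png

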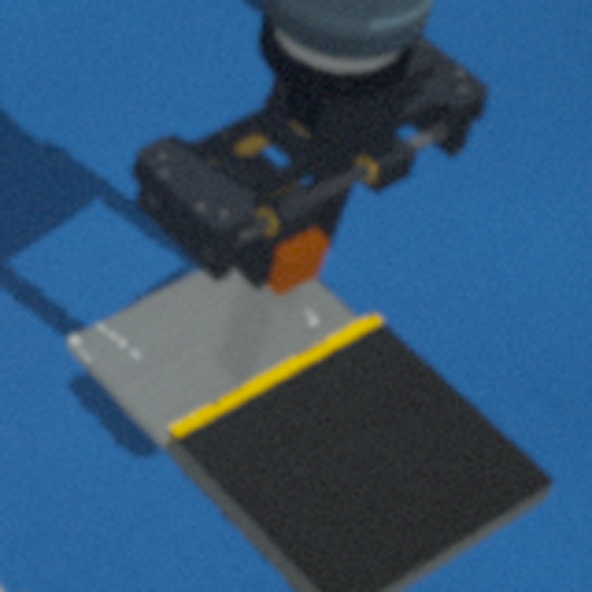

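```bash
python3 -m pendant '[25,0,0,1,0,25,0,0,1,0]' 3
python3 -m pendant '[37,0,0,1,0,40,0,0,1,0,50,0,0,1,0,57,0,0,1,0,57,0,0,1,0]'
python3 - <<'E'
from bench import vision
import cv2,numpy as np
im,d=vision.grab_frame("wrist");cv2.imwrite("pics/w15.png",cv2.resize(im[130:310,160:400],None,fx=3,fy=3))
E
```

```text
clock: 16.25
tool_pos: [506.5, 230.3, 102.6]
tcp_rot: [179.9, -0.2, 3.7]
ft_force: [-1.6, 0.4, 1.8]
opening: 30.3
clock: 16.75
tool_pos: [506.5, 230.3, 101.5]
tcp_rot: [179.9, -0.2, 3.7]
ft_force: [-0.8, 0.2, 0.2]
opening: 50.0
```

View pics/w15.png

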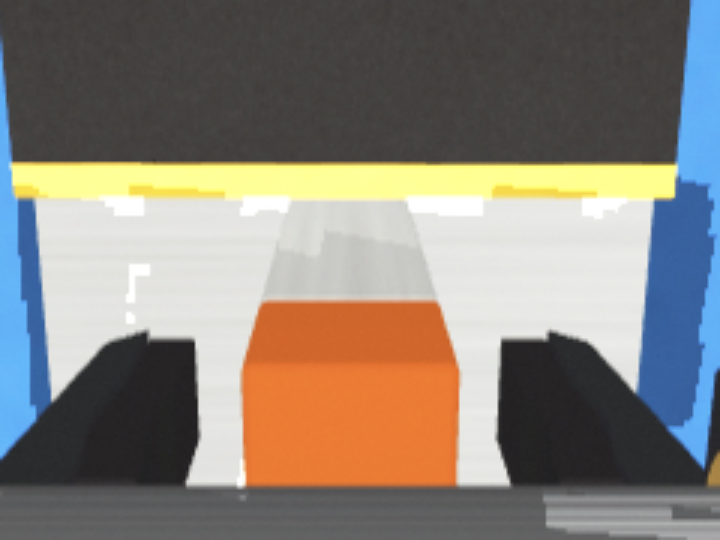

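```bash
python3 -m pendant '[57,0,0,0,0,57,0,0,0,0]'
python3 -m pendant '[57,0,0,-10,0,57,0,0,-30,0,57,0,0,-60,0,57,0,0,-90,0,57,0,0,-110,0,57,0,0,-110,0]'
python3 - <<'E'
from bench import vision
import cv2,numpy as np
im,d=vision.grab_frame("wrist");cv2.imwrite("pics/w16.png",im)
im,d=vision.grab_frame("scene");cv2.imwrite("pics/s16f.png",im);np.save("pics/s16.npy",d);cv2.imwrite("pics/s16.png",cv2.resize(im[90:250,310:470],None,fx=3.7,fy=3.7,interpolation=cv2.INTER_CUBIC))
E
```

```text
clock: 17.0
tool_pos: [506.5, 230.3, 101.5]
tcp_rot: [179.9, -0.2, 3.7]
ft_force: [0.2, 0.1, 0.2]
opening: 50.9
clock: 17.6
tool_pos: [508.3, 231.1, 215.8]
tcp_rot: [179.9, -0.6, 3.7]
ft_force: [0.5, -0.2, 0.2]
opening: 50.4
```

View pics/w16.png

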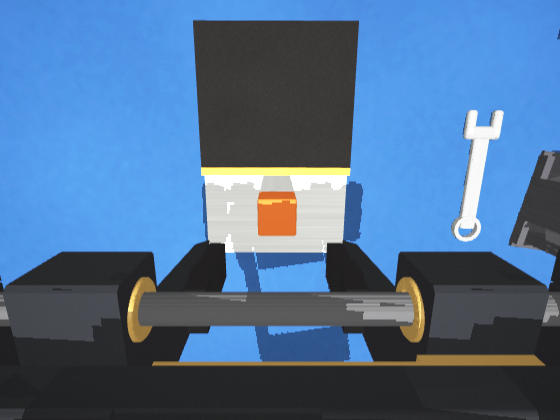

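View pics/s16.png

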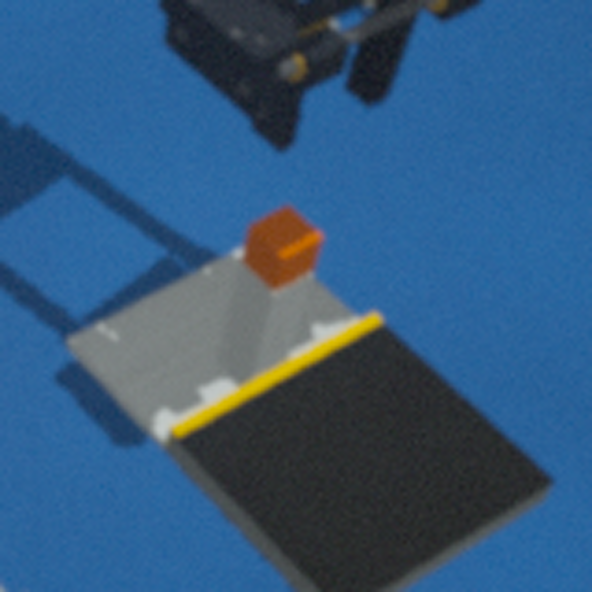

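The block stands free on the deck, cap at wrist (277,213), base at the yellow edge. I'll measure its distance from the step.

```bash
python3 - <<'E'
from ov import *
from scipy.optimize import least_squares
from bench import readout
th=np.radians(3.74);ex=np.array([np.cos(th),np.sin(th),0]);ey=np.array([-ex[1],ex[0],0]);ez=np.array([0,0,1.])
def pts(p,yaw=0):
    c=np.array([520.5,231.5,0])+p[0]*ex+p[1]*ey
    return [c+ex*i*15+ey*j*15+ez*w for i in(-1,1) for j in(-1,1) for w in(98,128)]
im=cv2.imread("pics/s16f.png");H,S,V=cv2.split(cv2.cvtColor(im,cv2.COLOR_BGR2HSV))
m=((H>2)&(H<20)&(S>150)&(V>60)).astype(np.uint8);k,l,s,c=cv2.connectedComponentsWithStats(m)
i=min(range(1,k),key=lambda i:np.hypot(*(c[i]-(387,157)))+(s[i,4]<60)*1e3);print(s[i],c[i])
def res(p):
    M=cv2.moments(cv2.convexHull(proj("scene",pts(p)).astype(np.float32)));return [M['m10']/M['m00']-c[i][0],M['m01']/M['m00']-c[i][1]]
r=least_squares(res,[-15,0],diff_step=1e-3);h=cv2.convexHull(proj("scene",pts(r.x)).astype(np.float32));print("rest xy scene",r.x,"area model",cv2.contourArea(h),s[i,4])
# wrist
from scipy.spatial.transform import Rotation as Ro
st=readout.state();R=Ro.from_euler("xyz",st["tcp_rot"],degrees=True).as_matrix();m=vision.camera_model("wrist");A=np.array(m["hand_eye"]);K=m["camera_matrix"]
Tw=np.eye(4);Tw[:3,:3]=R;Tw[:3,3]=st["tool_pos"];E=np.linalg.inv(Tw@A)
def pw(X):
    q=(E[:3,:3]@np.asarray(X).T).T+E[:3,3];return np.c_[K[0,0]*q[:,0]/q[:,2]+K[0,2],K[1,1]*q[:,1]/q[:,2]+K[1,2]]
for p in[(-15,0),r.x]:print("wrist pred",pw(pts(p)).round(0).tolist())
print("step edge",pw([np.array([520.5,231.5,22.])+ey*y for y in(-80,80)]).round(0).tolist())
E
python3 - <<'E'
import cv2
a=cv2.imread("pics/w16.png");cv2.imwrite("pics/w17.png",cv2.resize(a[150:260,190:370],None,fx=4.4,fy=4.4,interpolation=cv2.INTER_NEAREST))
E
```

```text
[377 147  19  20 267] [385.74157303 156.58052434]
rest xy scene [-15.33861637   0.        ] area model 366.3007212737575 267
wrist pred [[294.0, 220.0], [296.0, 232.0], [259.0, 220.0], [257.0, 232.0], [294.0, 186.0], [297.0, 194.0], [258.0, 186.0], [256.0, 193.0]]
wrist pred [[294.0, 220.0], [296.0, 232.0], [259.0, 220.0], [257.0, 232.0], [294.0, 186.0], [297.0, 194.0], [258.0, 186.0], [256.0, 194.0]]
step edge [[351.0, 172.0], [201.0, 172.0]]
```

View pics/w17.png

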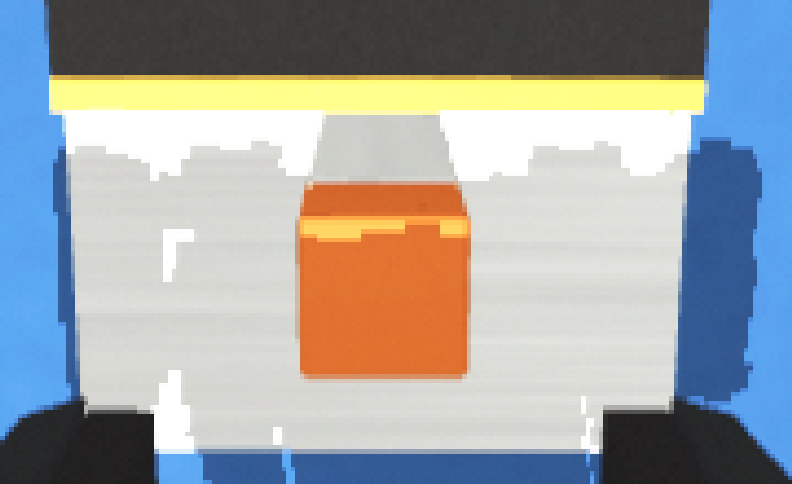

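Observed rows sit about 4 px from prediction for both step and block, so relative to the step the block is at x ≈ -15 to -16 mm, y ≈ 0, upright. Next I'll tip it with closed fingers from behind.

```bash
python3 -m pendant '[20,-20,0,0,0,0,-45,0,0,0,0,-58,0,0,0,0,-58,0,0,0,0,-58,0,30,0,0,-58,0,65,0,0,-58,0,95,0,0,-58,0,110,0,0,-58,0,110,0,0,-58,0,110,0]' 20
python3 go.py 460 227.6 105 3.74
python3 - <<'E'
from bench import vision
import cv2
im,d=vision.grab_frame("wrist");cv2.imwrite("pics/w18.png",im)
im,d=vision.grab_frame("scene");cv2.imwrite("pics/s18.png",cv2.resize(im[90:250,310:470],None,fx=3.7,fy=3.7,interpolation=cv2.INTER_CUBIC))
E
```

```text
clock: 18.7
tool_pos: [449.3, 226.5, 101.5]
tcp_rot: [179.9, -0.2, 3.7]
ft_force: [0.1, 0.1, 0.2]
opening: 0.3
shift [10.8 -0.4 -3.5] clock 18.7 p [449.3 226.5 101.5] rot [179.9  -0.2   3.7] open 0.3 F [0.1 0.1 0.2] q [ 13.  11. 109.  -0.  60. 100.]
roll -0.1
```

View pics/w18.png

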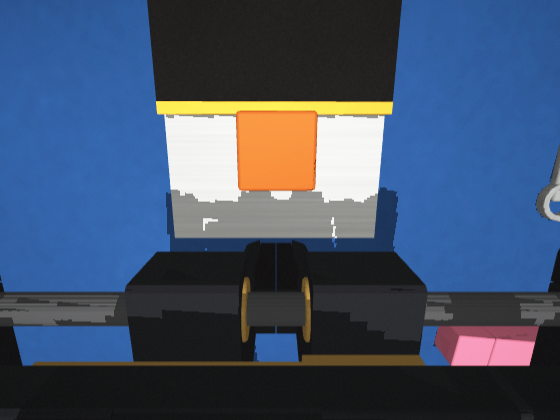

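View pics/s18.png

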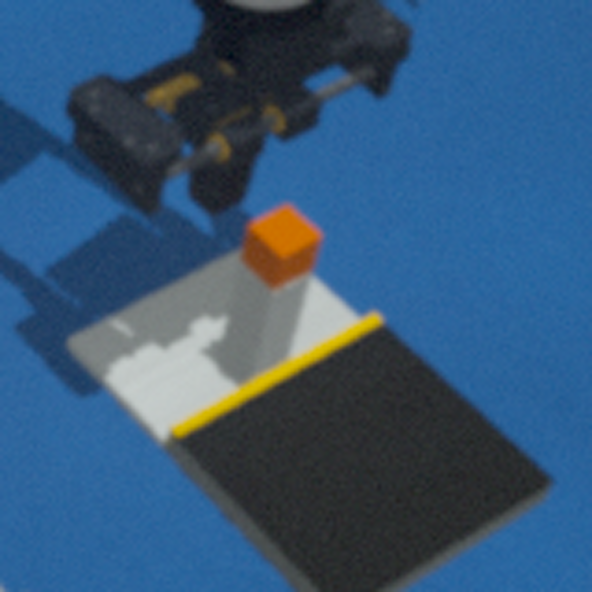

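```bash
python3 -m pendant '[0,10,0,0,0,0,20,0,0,0,0,27,0,0,0,0,31,0,0,0,0,35,0,0,0,0,39,0,0,0,0,43,0,0,0,0,47,0,0,0,0,51,0,0,0,0,55,0,0,0]'
python3 - <<'E'
from bench import vision
import cv2
im,d=vision.grab_frame("wrist");cv2.imwrite("pics/w19.png",im)
E
```

```text
clock: 19.8
tool_pos: [505.2, 230.4, 102.9]
tcp_rot: [179.9, -0.3, 3.7]
ft_force: [-0.6, 0.3, -0.3]
opening: 0.5
```

View pics/w19.png

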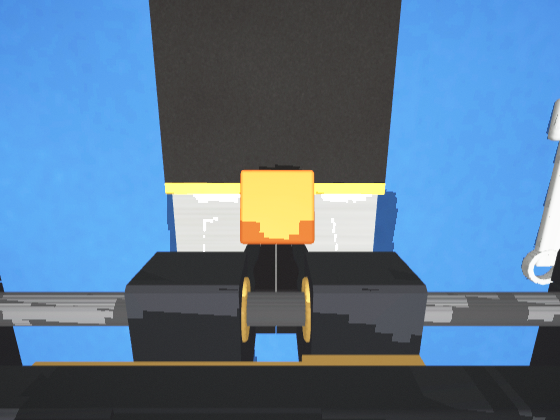

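Block is tilting squarely over the step, cap at (277,207). Pushing on past the balance point.

```bash
python3 -m pendant '[0,4,0,0,0,0,8,0,0,0,0,12,0,0,0,0,16,0,0,0,0,20,0,0,0,0,23,0,0,0,0,23,0,0,0,0,23,0,0,0,0,23,0,0,0,0,23,0,0,0]'
python3 - <<'E'
from bench import vision
import cv2
im,d=vision.grab_frame("wrist");cv2.imwrite("pics/w20.png",im)
E
```

```text
clock: 20.85
tool_pos: [528.6, 231.9, 103.2]
tcp_rot: [179.9, -0.4, 3.7]
ft_force: [0.0, -0.1, -0.5]
opening: 0.0
```

View pics/w20.png

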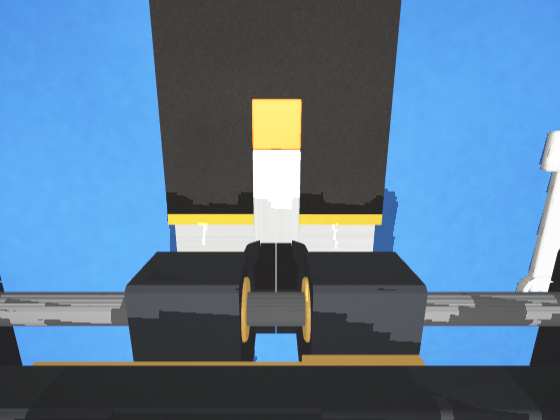

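It has fallen square across the step. I'll retreat and check.

```bash
python3 -m pendant '[0,-10,0,-20,0,0,-40,0,-60,0,0,-80,0,-100,0,0,-110,0,-130,0,0,-130,0,-140,0,0,-130,0,-140,0,0,-130,0,-140,0]'
python3 - <<'E'
from ov import *
from bench import readout
th=np.radians(3.74);ex=np.array([np.cos(th),np.sin(th),0]);ey=np.array([-ex[1],ex[0],0])
im,D=vision.grab_frame("scene");cv2.imwrite("pics/s21.png",cv2.resize(im[130:350,120:480],None,fx=2.2,fy=2.2,interpolation=cv2.INTER_CUBIC))
P=cloud("scene",D)-np.array([520.5,231.5,0]);X=P@ex;Y=P@ey;Z=P[...,2]
m=(Z>38)&(Z<70)&(abs(Y)<70)&(X>-60)&(X<150)
q=np.c_[X[m],Y[m],Z[m]];print(len(q),np.percentile(q,[1,50,99],axis=0).round(1))
q=q[q[:,2]>45]
A=np.c_[q[:,:2],np.ones(len(q))];print("plane",np.linalg.lstsq(A,q[:,2],rcond=None)[0])
r=cv2.fitLine(q[:,:2].astype(np.float32),2,0,.01,.01).ravel();print("dir deg",np.degrees(np.arctan2(r[1],r[0])),"mid",q.mean(0).round(1))
print(readout.state()["tool_pos"],readout.state()["clock"])
E
```

```text
clock: 21.6
tool_pos: [398.3, 223.8, 242.5]
tcp_rot: [179.9, -0.5, 3.7]
ft_force: [0.8, -0.1, 0.3]
opening: 0.4
835 [[-28.4 -17.5  38.4]
 [ 34.4  -5.9  51.7]
 [ 90.   13.6  55.3]]
plane [-4.22040227e-03  4.58120953e-02  5.20131517e+01]
dir deg -0.205347 mid [33.4 -3.1 51.7]
[398.39439576 223.62468328 241.8418932 ] 21.65
```

View pics/s21.png

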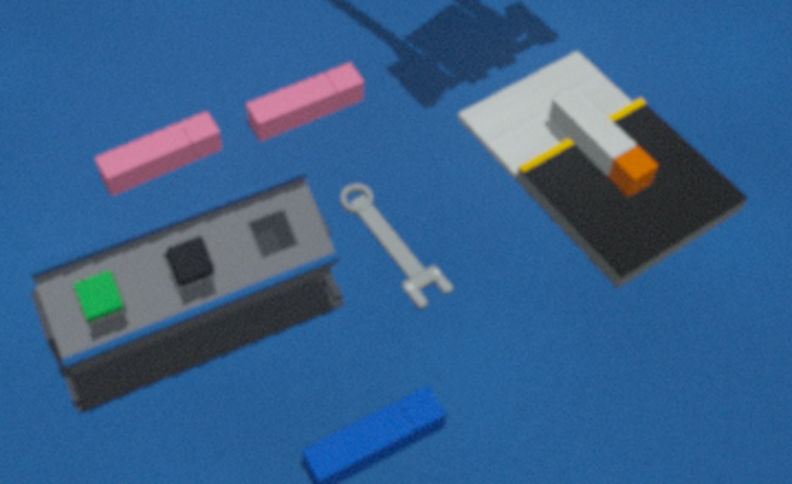

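Run:
```python
from bench import workorder
print(workorder.job_done())
```

```text
the job is handed in; nothing more can be done
None
```

The orange-capped spacer now lies on its side on the rubber bed, pointing straight across the step, and the job was handed in at about 21.7 s of the 61 s allowed.

I drew it straight out along the well axis. The tool cannot tilt, so I turned it half round over the deck and eased the grip until the block swung upright between the pads. I then set it against the yellow step, let go, and tipped it over with closed fingers.

**Standing on the deck, before tipping:** the block was upright and released at x ≈ -15 mm, y ≈ 0 of the rest. The wrist view of both block and step sat about 4 px off the predicted rows, so I judged the position from block relative to step.

**Last check before handing in (scene depth):**

| Check | Measured | Required |
|---|---|---|
| Top face height (block centre) | 52 mm (37 mm) | centre 33 to 41 mm |
| Tilt of the top face along its length | about 0.2° | within 6° |
| Angle off square to the step | about 0.2° | within 20° |
| Centre of the block, x | about 31 mm | 15 to 115 mm |
| Centre of the block, y | about -3 mm | -70 to 70 mm |

By eye in the last scene picture, the black and green spacers are still in their wells and the wrench is where it lay. I did not measure any shift in them. The arm was clear of everything.

Two things did not go quite as planned. While it swung upright, the block slipped 4 to 10 mm down through the pads. It came to rest about 15 mm short of where pivoting exactly on the step edge would have put it (x ≈ 46 mm). Both stayed within limits.

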